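# Zero the tube length stop and set it to the third click

## Robot

A 6-joint arm with a two-finger parallel gripper is mounted at the origin on the work surface. World frame = base frame: x ahead of the robot, y to its left, z up, the work surface at z = 0. Lengths are in m, angles in rad, forces in N, time in s.
With the tool pointing down it reaches from about 0.35 to 0.775 m from the base axis. Payload 5.5 kg.
Tool frame: the origin (TCP) lies at the very end of the fingers, on their centre line; the grasp point (between the pads) lies 19 mm behind it; z points along the fingers, y is the direction in which the jaws open and shut (so a half turn about z gives the same grasp; the last joint's range is limited). The gripper opens to 85 mm and grips with 20 to 120 N. Pads are 22 mm wide; open, the fingers measure 114 mm over their backs; the gripper's body (76 mm by 85 mm) begins 54 mm behind the grasp point. The pads swing forward as they close: fully open they stand 13 mm farther back than shut.
Start: joints at [-1.349, 0.313, 0.046, 1.304, 0, 1.431], TCP at [0.204, -0.538, 0.231] pointing down, gripper open.
Joint ranges: [-2.76, 2.76], [-0.86, 1.69], [-1.03, 1.26], [-2.2, 2.34], [-1.47, 1.5], [-3.14, 3.14]. Speed limits (rad/s): [2.57, 2.57, 3.14, 3.14, 3.14, 3.14].

## Interface

Orientations are given as a unit quaternion [w, x, y, z].
In Python, from workcell import get_state, vision, workorder, silhouettes, tip_of gives the robot as it stands.
- The arm moves only by the shell command python3 -m inch 'ROWS' [FORCE]. ROWS is JSON, a list of rows, each a list of 7 numbers: the shift along the tool's x, y, z in cm, then the turn, a rotation vector about the tool's x, y, z in degrees, then the finger opening in cm, from 0 to 8.54. In form: [[dx, dy, dz, rx, ry, rz, hand], ...]. A call has 1 to 5 rows; each row shifts and turns the commanded pose from where the row before left it, along the tool's axes as they then stand; what a row does not reach is not made up. A row lasts 1/10 s, in which the tool goes at most 50 mm and 8.59 degrees, less where a joint would pass 70% of its speed; a pose out of reach is approached as far as the arm can. A call with a gripper value outside its range is refused whole. The fingers move at their own pace and stop on an object; FORCE is the grip in N (left out, the last holds). Time passes only in rows, so rows that do not move let the fingers close. It gives the time, the measured TCP pose, the force and the opening at its end, in the units of the state.
- get_state(): the state, without advancing time (a new reading comes with each control period).
- vision.read_camera(name): name is "scene" or "side" or "wrist"; returns a dict with "pixels" (384x512x3 uint8, red, green, blue), "depth" (384x512 float32, m along the optical axis (not along the pixel's ray), 0 where there is no reading), "mtx" (3x3 intrinsics, pixels), "T" (4x4, takes a point from camera to world coordinates); the wrist camera has in their place "tool_from_camera" (4x4, takes a point from camera to tool coordinates, whose origin is the TCP and whose axes are the flange's). Camera axes: x right, y up, looking along -z (the intrinsics and any distortion apply to the point x, -y, -z); pixel columns grow to the right and rows downward; lengths in m; the calibration is good to about 2 mm. The wrist camera is an equidistant fisheye: a pixel r from the principal point sees the ray r / f radians off the axis. A picture is of the moment at which its call begins: read the wrist's pose just before it.
- workorder.hand_in(): hands the job in, once; it reports no verdict.
Trained networks look in a picture, given as the dict that the camera call returned (one of the last four; its "shot" number tells which), for a name from the list of things; names that differ only in an ending like _2 or _b are one class to them, and where a whole thing is asked for, a point or a joint stands for the part that bears it (a point fixed in the world has none). Each returns a list of dicts, best first, with "confidence" (0 to 1); they miss things now and then, are a little off and sometimes report something else, mostly with a low value. They report only what shows in the picture. A call takes as long as a camera call.
- silhouettes(picture, label): "mask" (384x512 bool, what is visible of it) and "location" ([column, row] in pixels, amid what is visible of it).
- tip_of(picture, label): "location" ([column, row] in pixels: a listed point, or the origin of a listed thing).
The state is a dict: "clock": time; "joint_pos": joint angles; "qvel": joint speeds; "tau": joint torques, N m; "tcp_pos": TCP position; "orientation": TCP orientation; "wrist_force": force on the tool from outside, world axes, zero at the start; "ft_torque": the same for the moment, N m; "finger_gap": finger opening in m.
Only numpy, scipy, OpenCV 4.12 (cv2) and the standard library are available. Lean on these libraries where they do the work, as an engineer would, in place of code of your own. Each camera call takes 0.05 s, during which the arm holds its last target.

## Task

Someone left the red stop lever of the blue copper-tube length gauge at an unknown setting. With your fingertips, push the lever all the way back to its home stop at the cutting-head end, then push it out again counting the clicks, and leave it seated in the third click, without going past it. Only push the lever, do not pinch it, and leave the fittings and the tape measure where they are.

Things in the scene. Friction and masses are not known exactly. Their poses are not given: they have to be found in the camera images.
- gauge: Tube length gauge fixed to the bench: blue bed 130 x 330 x 14 mm, two steel rails with a brass comb between (up to 34 mm high, within 35 mm of the y axis). Origin on the bench under the middle of the lever's travel; x across the rails, y along them from home end to far end, z up. White scale lines on the bed, -x side of the rails, mark home (y = -50 mm) and each click.
- lever (a joint): Slide of the lever along gauge y, m. 0 = home stop, where the paddle is at y = -50 mm; grows away from the cutting head, to 0.100. Sprung clicks at 0.020, 0.040, 0.060 (third), 0.080, 0.100. Leaving one takes about 6 to 10 N, fading half-way to the next, into which the lever then snaps by itself; let go near a click, it is drawn in. Starts at 0.016 to 0.064, perhaps between clicks.
- paddle (a point): Middle of the lever's paddle, 74 mm above the bench: red, black-edged upright plate 104 mm wide across the rails (gauge x), 16 mm thick along them (gauge y), from 54 to 94 mm above the bench, on a dark carriage (70 x 36 mm, top 49 mm above the bench) that moves with it. Axes as the gauge's.
- face_home (a point): Middle of the red flat on the paddle's home side (towards the cutting head), 96 x 34 mm, on its surface, 73 mm above the bench. Push here, along gauge +y, to move the lever out.
- face_out (a point): Middle of the red flat on the paddle's far side, 96 x 34 mm, on its surface, 73 mm above the bench. Push here, along gauge -y, to move the lever home.
- coupling_mid (a point): Bystander: copper coupling, a 29 mm tube piece standing 42 mm high, loose; the point is its centre.
- tee_center (a point): Bystander: copper tee fitting lying flat, 68 mm long and 29 mm high, loose; the point is on the axis of its run, at its middle.
- tape_mid (a point): Bystander: black and yellow tape measure standing on edge, 36 x 68 x 58 mm, loose; the point is its centre.
- head (a point): Top centre of the cutting head, fixed at the gauge's home end: blue block 85 x 35 mm (gauge x, y), 83 mm above the bench, 195 mm from the gauge's origin. A 22 mm copper tube runs through it along gauge y, axis 60 mm above the bench, and ends 65 mm from the head's centre towards the lever.

How it is judged:
On the way, in this order (a step that is already met when the one before it is completed fails the run):
1. the lever is pushed back against its home stop (value of joint lever below 0.003 m), for 0.1 s.
2. the lever is pushed out and sits in the third click (value of joint lever between 0.056 and 0.064 m), for 0.2 s.
At the end, for the whole second after the job is handed in: After having been home, the lever rests in the third click: 60 mm from home, within 3.5 mm, not moving (value of joint lever between 0.0565 and 0.0635 m and velocity of joint lever between -0.005 and 0.005 m/s); the robot touches nothing.
It fails at once if the lever is run past the third click (value of joint lever above 0.0705 m).
It fails at once if the lever is pinched (fingers press on both of its flats at once) (contact force between the fingers and lever_c3 above 0.5 N and contact force between the fingers and lever_c4 above 0.5 N).
It fails at once if the coupling is moved, lifted or knocked over (by more than 15 mm) (distance of coupling_mid from where it was at the start of the episode above 0.015 m).
It fails at once if the tee is moved or lifted (by more than 15 mm) (distance of tee_center from where it was at the start of the episode above 0.015 m).
It fails at once if the tape measure is moved, lifted or knocked over (by more than 15 mm) (distance of tape_mid from where it was at the start of the episode above 0.015 m).
It also fails if it takes over 64 s, if anything falls off the work surface, if the arm or the gripper's body presses on something with over 40 N, if the wrist force passes 120 N, or if a joint passes its speed limit or range.

## Working session

There is one attempt and no reset: what is moved stays moved. The work goes in short steps, Python scripts to look and compute and a shell command to move; the robot and the scene stay as the last step left them, time stands still between calls to the robot, and variables do not carry over. Pictures are saved under pics/ and viewed, and the job is handed in when it is done.

```bash
ls; mkdir -p pics; cat > h.py <<'E'
import numpy as np, cv2
from workcell import get_state, vision, workorder, silhouettes, tip_of
def save(p,n):
    cv2.imwrite('pics/'+n, cv2.cvtColor(p['pixels'],cv2.COLOR_RGB2BGR))
def px2w(p,u,v,z=None,d=None):
    K=p['mtx'];T=p['T']
    r=np.array([(u-K[0,2])/K[0,0],-(v-K[1,2])/K[1,1],-1.])
    if d is None and z is None:
        d=p['depth'][int(round(v)),int(round(u))]
    if d is not None: return (T@np.r_[r*d,1])[:3]
    R=T[:3,:3]@r; o=T[:3,3]; return o+R*(z-o[2])/R[2]
E
python3 - <<'E'
from h import *
s=get_state();print({k:np.round(v,3) for k,v in s.items()})
for n in ['scene','side']:
    p=vision.read_camera(n);save(p,n+'0.png');print(n,p['T'].round(3).tolist(),p.get('dist'),list(p))
    for l in ['gauge','paddle','face_home','face_out','head','coupling_mid','tee_center','tape_mid']:
        r=tip_of(p,l)
        for x in r[:2]:
            u,v=x['location'];print(l,round(x['confidence'],2),np.round([u,v]),px2w(p,u,v).round(3))
E
```

```text
pics
{'clock': np.float64(0.0), 'joint_pos': array([-1.349,  0.314,  0.045,  1.304, -0.   ,  1.431]), 'qvel': array([ 0.001,  0.001,  0.002, -0.   , -0.001,  0.   ]), 'tau': array([-0.0000e+00, -4.8063e+01,  2.9853e+01,  1.9000e-02, -0.0000e+00,
       -0.0000e+00]), 'tcp_pos': array([ 0.203, -0.537,  0.23 ]), 'orientation': array([-0.001,  0.984,  0.18 , -0.   ]), 'wrist_force': array([-0.314,  0.606,  0.022]), 'ft_torque': array([-0.035,  0.039,  0.019]), 'finger_gap': np.float64(0.085)}
scene [[-0.843, -0.438, 0.314, 0.81], [0.538, -0.697, 0.473, 0.306], [0.011, 0.568, 0.823, 0.639], [0.0, 0.0, 0.0, 1.0]] None ['pixels', 'depth', 'mtx', 'T', 'shot']
gauge 0.61 [275. 204.] [ 0.55  -0.002  0.014]
paddle 0.66 [273. 174.] [ 0.538 -0.032  0.07 ]
face_home 0.86 [276. 165.] [ 0.532 -0.034  0.092]
face_out 0.81 [275. 177.] [ 0.533 -0.031  0.059]
face_out 0.27 [204. 183.] [ 0.65  -0.113  0.025]
head 0.75 [269. 101.] [ 0.43  -0.205  0.07 ]
coupling_mid 0.85 [207. 220.] [ 0.681 -0.046  0.007]
tee_center 0.62 [201. 182.] [ 0.653 -0.119  0.027]
tape_mid 0.74 [343. 197.] [0.449 0.075 0.056]
side [[0.825, 0.394, -0.405, 0.29], [-0.565, 0.576, -0.591, -0.46], [0.0, 0.716, 0.698, 0.6], [0.0, 0.0, 0.0, 1.0]] None ['pixels', 'depth', 'mtx', 'T', 'shot']
gauge 0.9 [241. 224.] [ 0.526 -0.051  0.048]
paddle 0.89 [240. 211.] [ 0.528 -0.051  0.086]
face_home 0.74 [237. 217.] [ 0.523 -0.044  0.066]
face_out 0.67 [237. 211.] [ 0.523 -0.046  0.087]
head 0.9 [241. 282.] [ 0.444 -0.184  0.082]
coupling_mid 0.55 [295. 201.] [ 0.674 -0.048  0.03 ]
tee_center 0.59 [305. 234.] [ 0.632 -0.135  0.028]
tape_mid 0.74 [179. 221.] [0.424 0.025 0.052]
tape_mid 0.55 [239. 210.] [ 0.527 -0.046  0.087]
```

View pics/scene0.png

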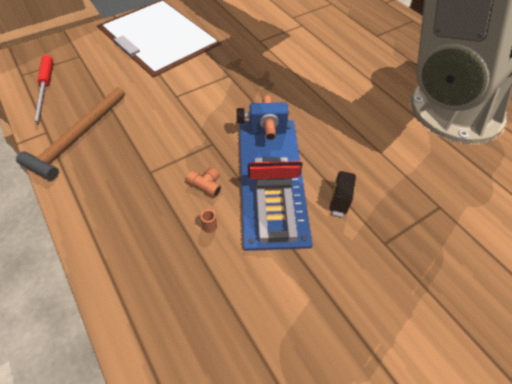

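View pics/side0.png

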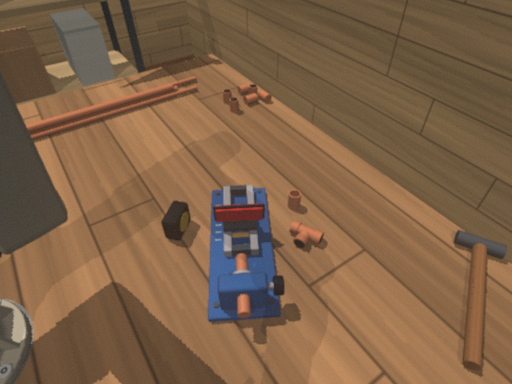

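The scene view shows the gauge with its head at about (268,115), the red paddle at (275,171), the tape at (343,193), the tee at (203,182) and the coupling at (208,220). Next I fit the gauge pose.

```bash
cat >> h.py <<'E'
def cloud(p):
    K=p['mtx'];T=p['T'];d=p['depth']
    v,u=np.mgrid[:384,:512]
    P=np.stack([(u-K[0,2])/K[0,0]*d,-(v-K[1,2])/K[1,1]*d,-d],-1)
    return P@T[:3,:3].T+T[:3,3]
E
python3 - <<'E'
from h import *
for n in ['scene','side']:
    p=vision.read_camera(n);W=cloud(p);hsv=cv2.cvtColor(p['pixels'],cv2.COLOR_RGB2HSV);ok=p['depth']>0
    b=ok&(hsv[...,0]>100)&(hsv[...,0]<130)&(hsv[...,1]>120)&(abs(W[...,0]-.53)<.25)&(abs(W[...,1]+.06)<.25)
    bed=b&(W[...,2]<.025)
    print(n,'bed z',np.median(W[bed][:,2]),bed.sum())
    q=W[bed][:,:2]
    r=cv2.minAreaRect((q*1000).astype(np.float32));print('bed rect',r, cv2.boxPoints(r).round(0).tolist())
    hd=b&(W[...,2]>.07)
    print('head',hd.sum(),W[hd].mean(0).round(3),cv2.minAreaRect((W[hd][:,:2]*1000).astype(np.float32)))
    red=ok&((hsv[...,0]<6)|(hsv[...,0]>174))&(hsv[...,1]>180)&(hsv[...,2]>60)&(np.hypot(W[...,0]-.53,W[...,1]+.04)<.1)&(W[...,2]>.05)
    print('red',red.sum(),W[red].mean(0).round(3),W[red][:,2].min(),W[red][:,2].max(),cv2.minAreaRect((W[red][:,:2]*1000).astype(np.float32)))
    for l in ['coupling_mid','tee_center','tape_mid']:
        for x in silhouettes(p,l)[:1]:
            m=x['mask']&ok;w=W[m];print(l,round(x['confidence'],2),m.sum(),np.percentile(w,[3,50,97],axis=0).round(3).tolist())
E
```

```text
scene bed z 0.012400262300359954 2955
bed rect ((517.4282836914062, -62.0782470703125), (326.97857666015625, 125.13836669921875), 59.788238525390625) [[381.0, -172.0], [489.0, -235.0], [654.0, 48.0], [546.0, 111.0]]
head 400 [ 0.452 -0.175  0.08 ] ((490.5942687988281, -117.259521484375), (181.40794372558594, 78.21439361572266), 55.55094909667969)
red 425 [ 0.537 -0.033  0.078] 0.05812280413506221 0.09060089469673183 ((534.668701171875, -33.07036590576172), (8.964341163635254, 93.05534362792969), 59.42689895629883)
coupling_mid 0.71 287 [[0.672, -0.046, 0.002], [0.684, -0.027, 0.024], [0.697, -0.02, 0.041]]
tee_center 0.59 638 [[0.616, -0.151, -0.001], [0.645, -0.122, 0.023], [0.67, -0.087, 0.028]]
tape_mid 0.61 851 [[0.402, 0.032, 0.005], [0.442, 0.065, 0.055], [0.461, 0.087, 0.058]]
side bed z 0.013785075972199246 2029
bed rect ((513.55517578125, -68.49348449707031), (324.4554138183594, 125.59428405761719), 59.80339431762695) [[378.0, -177.0], [486.0, -240.0], [649.0, 40.0], [541.0, 103.0]]
head 811 [ 0.445 -0.184  0.082] ((488.90838623046875, -120.2258529663086), (187.51800537109375, 84.20831298828125), 56.86235427856445)
red 55 [ 0.525 -0.045  0.089] 0.08562190603997244 0.0919789729426197 ((526.8655395507812, -45.47801208496094), (5.258005142211914, 90.25902557373047), 59.1596565246582)
coupling_mid 0.63 230 [[0.668, -0.051, 0.004], [0.678, -0.042, 0.028], [0.694, -0.025, 0.042]]
tee_center 0.72 521 [[0.612, -0.158, 0.009], [0.636, -0.136, 0.025], [0.661, -0.1, 0.03]]
tape_mid 0.91 831 [[0.394, 0.02, 0.007], [0.421, 0.038, 0.051], [0.455, 0.073, 0.059]]
```

```bash
cat >> h.py <<'E'
Y=np.array([np.cos(np.radians(59.8)),np.sin(np.radians(59.8)),0]);X=np.array([Y[1],-Y[0],0]);Z=np.array([0,0,1.])
O=np.array([.544,-.015,0])
def proj(p,w):
    c=np.linalg.inv(p['T'])@np.r_[w,1];K=p['mtx'];return np.array([K[0,2]+K[0,0]*c[0]/-c[2],K[1,2]-K[1,1]*c[1]/-c[2]])
def overlay(p,n,box,k,o=None):
    o=O if o is None else o
    u0,v0,u1,v1=box
    im=cv2.resize(cv2.cvtColor(p['pixels'],cv2.COLOR_RGB2BGR)[v0:v1,u0:u1],None,fx=k,fy=k,interpolation=cv2.INTER_CUBIC)
    for y in [-.05,-.03,-.01,.01,.03,.05]:
        for x in (-.067,-.061):
          q=proj(p,o+X*x+Y*y+Z*.014);cv2.circle(im,tuple(int(t) for t in ((q-[u0,v0]+.5)*k)),2,(0,255,0),-1)
    for x in (-.0425,.0425):
        for y in (-.2125,-.1775):
            q=proj(p,o+X*x+Y*y+Z*.083);cv2.circle(im,tuple(int(t) for t in ((q-[u0,v0]+.5)*k)),2,(0,255,255),-1)
    cv2.imwrite('pics/'+n,im)
E
python3 - <<'E'
from h import *
p=vision.read_camera('scene');overlay(p,'ov1.png',(220,90,325,255),3.6)
p=vision.read_camera('side');overlay(p,'ov2.png',(195,175,295,325),4)
E
```

```text
(no output)
```

View pics/ov1.png

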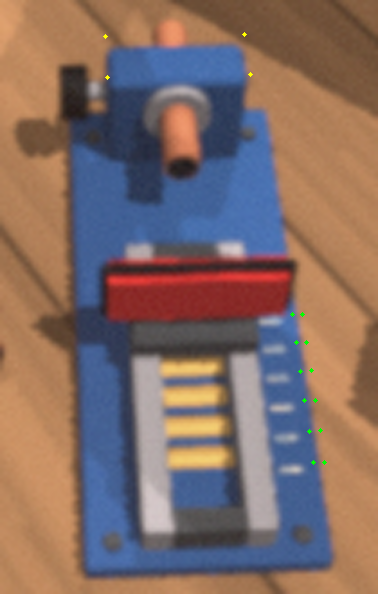

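View pics/ov2.png

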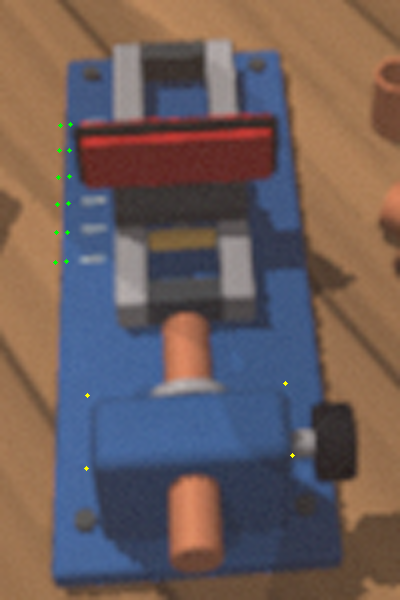

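Both views show all six scale lines. The paddle matches the first click, so the lever is at about 0.020. I'll shut the fingers and turn the tool so that tool x lies along gauge +y.

```bash
python3 -m inch '[[0,0,0,0,0,-7.8,0],[0,0,0,0,0,-7.8,0],[0,0,0,0,0,-7.8,0],[0,0,0,0,0,-7.8,0],[0,0,0,0,0,-7.8,0]]' 40
cat >> h.py <<'E'
from scipy.spatial.transform import Rotation as Ro
O=np.array([.5455,-.0125,0])
def where(y=None,x=0,z=None):
    s=get_state();q=s['orientation'];R=Ro.from_quat([q[1],q[2],q[3],q[0]]).as_matrix();d=s['tcp_pos']-O
    print('t',round(float(s['clock']),2),'gauge xyz mm',(np.array([d@X,d@Y,s['tcp_pos'][2]])*1000).round(1),'F gauge',np.round([s['wrist_force']@X,s['wrist_force']@Y,s['wrist_force'][2]],1),'toolx',R[:,0].round(3),'z',R[:,2].round(3),'gap',round(float(s['finger_gap']),4))
    if y is not None:
        t=O+X*x+Y*y+Z*z;print('shift cm tool',(R.T@(t-s['tcp_pos'])*100).round(2))
E
python3 -c "
from h import *
where(.03,0,.2)"
```

```text
clock: 1.9
tcp_pos: [0.2035, -0.5378, 0.2313]
orientation: [0.0, 0.866, 0.5, -0.0]
wrist_force: [0.2, 0.0, -0.1]
finger_gap: 0.0126
t 1.9 gauge xyz mm [ -31.3 -626.1  231.3] F gauge [ 0.2  0.2 -0.1] toolx [ 0.499  0.866 -0.   ] z [ 0. -0. -1.] gap 0.0126
shift cm tool [65.59  3.42  3.13]
```

```bash
python3 -m inch '[[4.7,0.25,0,0,0,0,0],[4.7,0.25,0,0,0,0,0],[4.7,0.25,0,0,0,0,0],[4.7,0.25,0,0,0,0,0],[4.7,0.25,0,0,0,0,0]]'; python3 -m inch '[[4.7,0.25,0,0,0,0,0],[4.7,0.25,0,0,0,0,0],[4.7,0.25,0,0,0,0,0],[4.7,0.25,0,0,0,0,0],[4.7,0.25,0,0,0,0,0]]';python3 -m inch '[[4.7,0.25,0,0,0,0,0],[4.7,0.25,0,0,0,0,0],[4.7,0.25,0,0,0,0,0],[0,0,0,0,0,0,0],[0,0,0,0,0,0,0]]'
python3 -c "
from h import *
where(.03,0,.12)
p=vision.read_camera('wrist');save(p,'w1.png')
p=vision.read_camera('scene');save(p,'s1.png')"
```

```text
clock: 2.4
tcp_pos: [0.3335, -0.3396, 0.2315]
orientation: [0.0, 0.867, 0.498, 0.0]
wrist_force: [1.0, 0.1, 0.0]
finger_gap: 0.0
clock: 2.9
tcp_pos: [0.4629, -0.1428, 0.2316]
orientation: [0.0, 0.867, 0.498, 0.0]
wrist_force: [0.6, -0.6, 0.0]
finger_gap: 0.0
clock: 3.4
tcp_pos: [0.5398, -0.0254, 0.2309]
orientation: [-0.0, 0.867, 0.499, -0.0]
wrist_force: [0.6, -0.7, 1.5]
finger_gap: -0.0003
t 3.4 gauge xyz mm [  1.5 -14.  230.9] F gauge [ 0.9 -0.3  1.5] toolx [ 0.502  0.865 -0.001] z [-0.001 -0.    -1.   ] gap -0.0003
shift cm tool [ 4.41 -0.14 11.09]
```

```bash
python3 -m inch '[[4.4,-0.1,0,0,0,0,0],[0,0,4.0,0,0,0,0],[0,0,4.0,0,0,0,0],[0,0,3.0,0,0,0,0],[0,0,0,0,0,0,0]]'
python3 -c "
from h import *
where(.03,0,.065)
p=vision.read_camera('wrist');save(p,'w2.png')
p=vision.read_camera('scene');overlay(p,'s2.png',(180,50,340,255),2.9)"
```

```text
clock: 4.0
tcp_pos: [0.5569, 0.0108, 0.1172]
orientation: [-0.002, 0.868, 0.497, -0.004]
wrist_force: [0.8, -0.4, -0.2]
finger_gap: -0.0
t 4.0 gauge xyz mm [ -1.9  25.9 117.2] F gauge [ 0.8  0.1 -0.2] toolx [ 0.506  0.862 -0.004] z [-0.009  0.001 -1.   ] gap -0.0
shift cm tool [0.43 0.23 5.22]
```

View pics/w2.png

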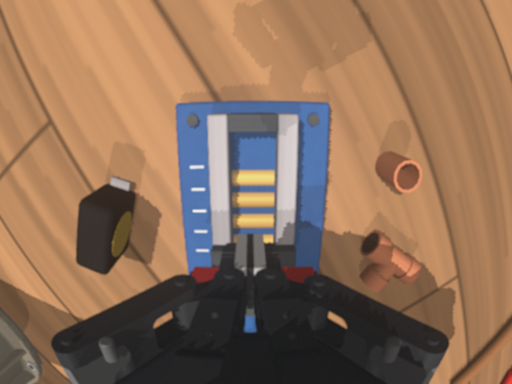

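View pics/s2.png

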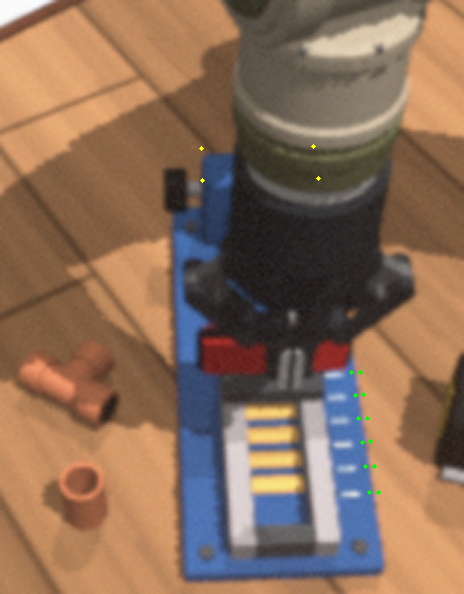

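The closed fingers are centred over the rails on the far side of the paddle, which is red at (205–310,273) in the wrist view. The way down is clear.

```bash
python3 -m inch '[[0.4,0.2,2.6,0,0,0,0],[0,0,2.6,0,0,0,0],[0,0,0,0,0,0,0],[0,0,0,0,0,0,0]]'
python3 -c "
from h import *
where(-.01,0,.065)"
python3 -m inch '[[-1.0,0,0,0,0,0,0],[-0.7,0,0,0,0,0,0],[-0.5,0,0,0,0,0,0],[-0.5,0,0,0,0,0,0],[0,0,0,0,0,0,0]]'
python3 -c "
from h import *
where()"
```

```text
clock: 4.5
tcp_pos: [0.5655, 0.0138, 0.0712]
orientation: [0.001, 0.867, 0.498, 0.001]
wrist_force: [-1.1, 0.1, -0.4]
finger_gap: 0.0
t 4.5 gauge xyz mm [ 4.1 32.8 71.2] F gauge [-1.  -0.5 -0.4] toolx [0.505 0.863 0.001] z [ 0.002 -0.    -1.   ] gap 0.0
shift cm tool [-4.29 -0.4   0.62]
clock: 5.0
tcp_pos: [0.5508, -0.0096, 0.0696]
orientation: [0.0, 0.867, 0.498, 0.0]
wrist_force: [-0.5, -0.5, -0.2]
finger_gap: -0.0002
t 5.0 gauge xyz mm [ 3.1  5.2 69.6] F gauge [-0.2 -0.7 -0.2] toolx [ 0.505  0.863 -0.   ] z [ 0. -0. -1.] gap -0.0002
```

```bash
for i in 1; do python3 -m inch '[[-0.4,0,0.05,0,0,0,0],[-0.4,0,0.05,0,0,0,0],[-0.3,0,0.05,0,0,0,0],[0,0,0,0,0,0,0]]';done
python3 -c "
from h import *
where()"
python3 -m inch '[[-0.4,0,0,0,0,0,0],[-0.4,0,0,0,0,0,0],[0,0,0,0,0,0,0]]'
python3 -c "
from h import *
where()"
```

```text
clock: 5.4
tcp_pos: [0.5451, -0.0186, 0.0676]
orientation: [-0.0, 0.867, 0.498, -0.0]
wrist_force: [-0.9, 0.0, 0.3]
finger_gap: -0.0001
t 5.4 gauge xyz mm [ 2.8 -5.5 67.6] F gauge [-0.8 -0.4  0.3] toolx [ 0.504  0.863 -0.   ] z [-0.001 -0.    -1.   ] gap -0.0001
clock: 5.7
tcp_pos: [0.5418, -0.0248, 0.0678]
orientation: [-0.001, 0.867, 0.498, 0.001]
wrist_force: [1.7, 4.5, -2.0]
finger_gap: 0.0
t 5.7 gauge xyz mm [  3.  -12.5  67.8] F gauge [-0.8  4.7 -2. ] toolx [0.504 0.864 0.002] z [ 0.001  0.002 -1.   ] gap 0.0
```

```bash
python3 -m inch '[[-0.4,0,0,0,0,0,0],[-0.4,0,0,0,0,0,0],[-0.3,0,0,0,0,0,0],[0,0,0,0,0,0,0]]'
python3 -c "
from h import *
where()"
python3 -m inch '[[-0.4,0,0,0,0,0,0],[-0.3,0,0,0,0,0,0],[0,0,0,0,0,0,0]]'
python3 -c "
from h import *
where()"
```

```text
clock: 6.1
tcp_pos: [0.5354, -0.0354, 0.0678]
orientation: [0.0, 0.867, 0.498, -0.001]
wrist_force: [-0.1, 0.4, 0.7]
finger_gap: -0.0001
t 6.1 gauge xyz mm [  2.8 -24.9  67.8] F gauge [-0.2  0.3  0.7] toolx [ 0.505  0.863 -0.001] z [-0.001 -0.001 -1.   ] gap -0.0001
clock: 6.4
tcp_pos: [0.5321, -0.0413, 0.0678]
orientation: [0.0, 0.867, 0.498, -0.0]
wrist_force: [-0.7, -1.1, 0.1]
finger_gap: 0.0
t 6.4 gauge xyz mm [  2.9 -31.7  67.8] F gauge [-0.1 -1.3  0.1] toolx [ 0.505  0.863 -0.   ] z [-0. -0. -1.] gap 0.0
```

```bash
python3 -m inch '[[-0.2,0,0,0,0,0,0],[-0.2,0,0,0,0,0,0],[0,0,0,0,0,0,0]]'
python3 -c "
from h import *
where()"
python3 -m inch '[[-0.2,0,0,0,0,0,0],[-0.1,0,0,0,0,0,0],[0,0,0,0,0,0,0]]'
python3 -c "
from h import *
where()"
```

```text
clock: 6.7
tcp_pos: [0.5318, -0.042, 0.0679]
orientation: [-0.001, 0.867, 0.499, 0.003]
wrist_force: [5.1, 9.0, -1.6]
finger_gap: 0.0001
t 6.7 gauge xyz mm [  3.  -32.4  67.9] F gauge [-0.1 10.3 -1.6] toolx [0.503 0.864 0.006] z [ 0.003  0.005 -1.   ] gap 0.0001
clock: 7.0
tcp_pos: [0.5317, -0.0421, 0.068]
orientation: [-0.003, 0.866, 0.5, 0.005]
wrist_force: [9.4, 16.6, -3.8]
finger_gap: -0.0
t 7.0 gauge xyz mm [  3.  -32.5  68. ] F gauge [-0.3 19.1 -3.8] toolx [0.501 0.865 0.012] z [ 0.006  0.01  -1.   ] gap -0.0
```

Hard stop: 19 N with no further movement at TCP y = -32.5 mm. Now back off, lift and look.

```bash
python3 -m inch '[[2.0,0,0,0,0,0,0],[1.0,0,-1,0,0,0,0],[0,0,-4.5,0,0,0,0],[0,0,-4.5,0,0,0,0],[0,0,0,0,0,0,0]]'
python3 -c "
from h import *
where(-.092,0,.16)
p=vision.read_camera('side');overlay(p,'d3.png',(175,155,315,325),3.5)
p=vision.read_camera('scene');overlay(p,'s3.png',(180,50,340,255),2.9)"
```

```text
clock: 7.5
tcp_pos: [0.5479, -0.0217, 0.175]
orientation: [0.004, 0.867, 0.498, 0.004]
wrist_force: [1.3, -0.7, 0.4]
finger_gap: -0.0002
t 7.5 gauge xyz mm [  6.8  -6.8 175. ] F gauge [1.5 0.1 0.4] toolx [0.504 0.864 0.003] z [ 0.011 -0.003 -1.   ] gap -0.0002
shift cm tool [-8.53 -0.69  1.46]
```

View pics/s3.png

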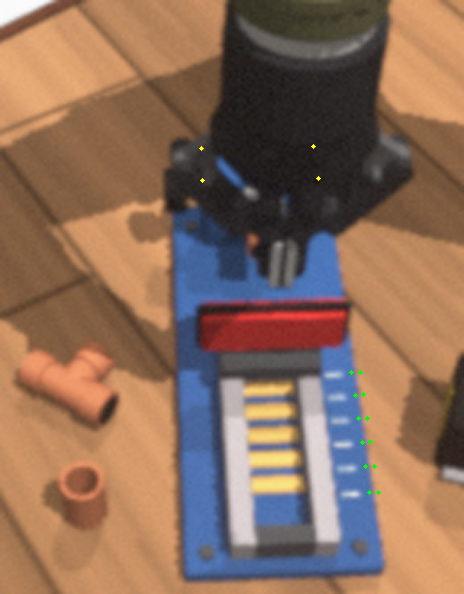

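View pics/d3.png

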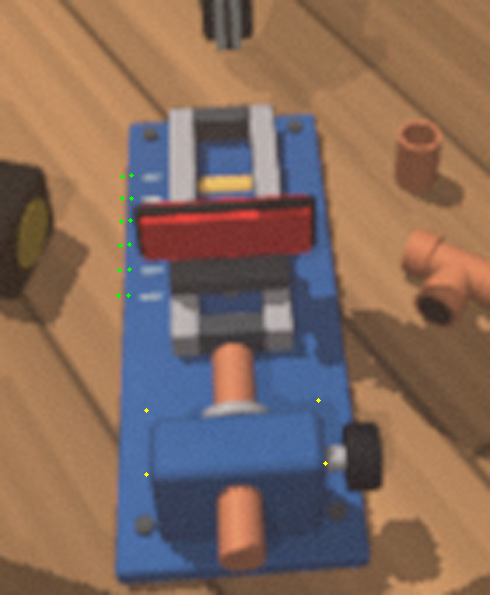

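Home is confirmed. The paddle has moved toward the head and five comb bars now show, where four did before. I'm crossing over to the home side.

```bash
python3 -m inch '[[-4.5,-0.35,0,0,0,0,0],[-4.2,-0.35,0,0,0,0,0],[0,0,0,0,0,0,0],[0,0,0,0,0,0,0]]'
python3 -c "
from h import *
where(-.092,0,.067)
p=vision.read_camera('scene');W=cloud(p);hsv=cv2.cvtColor(p['pixels'],cv2.COLOR_RGB2HSV)
red=((hsv[...,0]<6)|(hsv[...,0]>174))&(hsv[...,1]>180)&(hsv[...,2]>60)&(np.hypot(W[...,0]-.53,W[...,1]+.04)<.1)&(W[...,2]>.05)
print((np.median(W[red],0)-O)@Y,(np.array([.5365,-.033,0])-O)@Y)"
```

```text
clock: 8.0
tcp_pos: [0.4928, -0.0931, 0.1667]
orientation: [-0.001, 0.868, 0.497, -0.001]
wrist_force: [1.1, 0.3, -0.2]
finger_gap: -0.0002
t 8.0 gauge xyz mm [ -5.  -96.2 166.7] F gauge [ 0.8  0.8 -0.2] toolx [ 0.506  0.862 -0.   ] z [-0.002  0.001 -1.   ] gap -0.0002
shift cm tool [0.43 0.52 9.97]
-0.04178216228587118 -0.022244812959723068
```

```bash
python3 -m inch '[[0.4,0.3,3.5,0,0,0,0],[0,0.2,3.5,0,0,0,0],[0,0,2.8,0,0,0,0],[0,0,0,0,0,0,0],[0,0,0,0,0,0,0]]'
python3 -c "
from h import *
where(-.07,0,.067)"
```

```text
clock: 8.55
tcp_pos: [0.5003, -0.0908, 0.0695]
orientation: [-0.001, 0.867, 0.499, -0.001]
wrist_force: [0.1, -0.0, 0.5]
finger_gap: 0.0001
t 8.55 gauge xyz mm [  0.3 -90.4  69.5] F gauge [0.1 0.  0.5] toolx [ 0.503  0.864 -0.   ] z [-0.002  0.001 -1.   ] gap 0.0001
shift cm tool [ 2.04 -0.03  0.25]
```

```bash
python3 -m inch '[[0.8,0,0.1,0,0,0,0],[0.6,0,0.1,0,0,0,0],[0.2,0,0,0,0,0,0],[0.2,0,0,0,0,0,0],[0,0,0,0,0,0,0]]'
python3 -c "
from h import *
where()"
python3 -m inch '[[0.2,0,0,0,0,0,0],[0.2,0,0,0,0,0,0],[0,0,0,0,0,0,0]]'
python3 -c "
from h import *
where()"
python3 -m inch '[[0.2,0,0,0,0,0,0],[0.2,0,0,0,0,0,0],[0,0,0,0,0,0,0]]'
python3 -c "
from h import *
where()"
```

```text
clock: 9.05
tcp_pos: [0.5099, -0.0759, 0.0682]
orientation: [0.0, 0.867, 0.498, 0.0]
wrist_force: [0.4, -0.1, 0.2]
finger_gap: 0.0001
t 9.05 gauge xyz mm [  1.1 -72.7  68.2] F gauge [0.3 0.1 0.2] toolx [0.504 0.864 0.   ] z [ 0.001 -0.    -1.   ] gap 0.0001
clock: 9.35
tcp_pos: [0.5109, -0.0737, 0.0679]
orientation: [0.001, 0.867, 0.498, -0.001]
wrist_force: [-3.1, -4.4, 2.9]
finger_gap: -0.0005
t 9.35 gauge xyz mm [  0.9 -70.3  67.9] F gauge [-0.5 -5.3  2.9] toolx [ 0.505  0.863 -0.003] z [-0.001 -0.003 -1.   ] gap -0.0005
clock: 9.65
tcp_pos: [0.513, -0.0701, 0.0679]
orientation: [0.001, 0.867, 0.498, -0.001]
wrist_force: [-3.4, -4.0, 2.0]
finger_gap: -0.0
t 9.65 gauge xyz mm [  0.9 -66.2  67.9] F gauge [-0.9 -5.2  2. ] toolx [ 0.505  0.863 -0.002] z [-0.001 -0.002 -1.   ] gap -0.0
```

Contact at TCP y ≈ -70.7, so lever ≈ TCP y + 70.7. Now push out in small steps.

```bash
w(){ python3 -c "
from h import *
where()"; }
m='no'; python3 -m inch '[[0.2,0,0,0,0,0,0],[0.2,0,0,0,0,0,0],[0,0,0,0,0,0,0]]' >/dev/null; w
python3 -m inch '[[0.2,0,0,0,0,0,0],[0.2,0,0,0,0,0,0],[0,0,0,0,0,0,0]]'>/dev/null; w
python3 -m inch '[[0.2,0,0,0,0,0,0],[0.2,0,0,0,0,0,0],[0,0,0,0,0,0,0]]'>/dev/null; w
python3 -m inch '[[0.2,0,0,0,0,0,0],[0.2,0,0,0,0,0,0],[0,0,0,0,0,0,0]]'>/dev/null; w
```

```text
t 9.95 gauge xyz mm [  0.9 -60.5  67.8] F gauge [-0.7  0.7 -0. ] toolx [0.504 0.864 0.001] z [ 0.001  0.001 -1.   ] gap 0.0001
t 10.25 gauge xyz mm [  0.9 -56.5  67.7] F gauge [ 0.4 -0.5  0.7] toolx [0.504 0.864 0.001] z [ 0.  0. -1.] gap 0.0001
t 10.55 gauge xyz mm [  0.9 -52.8  67.8] F gauge [0.2 0.2 0. ] toolx [0.504 0.864 0.   ] z [ 0.  0. -1.] gap 0.0001
t 10.85 gauge xyz mm [  0.9 -50.   67.8] F gauge [ 0.6 -4.5  1.9] toolx [ 0.505  0.863 -0.003] z [-0.001 -0.002 -1.   ] gap -0.0001
```

Click 1: the force dropped at -60, and I touched the paddle again at -50.5.

```bash
w(){ python3 -c "
from h import *
where()"; }
for i in 1; do python3 -m inch '[[0.2,0,0,0,0,0,0],[0.2,0,0,0,0,0,0],[0,0,0,0,0,0,0]]' >/dev/null; w
python3 -m inch '[[0.2,0,0,0,0,0,0],[0.2,0,0,0,0,0,0],[0,0,0,0,0,0,0]]'>/dev/null; w
python3 -m inch '[[0.2,0,0,0,0,0,0],[0.2,0,0,0,0,0,0],[0,0,0,0,0,0,0]]'>/dev/null; w
python3 -m inch '[[0.2,0,0,0,0,0,0],[0.2,0,0,0,0,0,0],[0,0,0,0,0,0,0]]'>/dev/null; w
python3 -m inch '[[0.2,0,0,0,0,0,0],[0.2,0,0,0,0,0,0],[0,0,0,0,0,0,0]]'>/dev/null; w; done
```

```text
t 11.15 gauge xyz mm [  0.9 -45.8  67.8] F gauge [ 0.4 -4.4  0.5] toolx [ 0.505  0.863 -0.001] z [-0.001 -0.001 -1.   ] gap 0.0003
t 11.45 gauge xyz mm [  0.9 -40.2  67.8] F gauge [-0.2  0.7 -0.2] toolx [0.504 0.864 0.002] z [ 0.001  0.001 -1.   ] gap 0.0001
t 11.75 gauge xyz mm [  1.  -36.5  67.8] F gauge [-0.2 -0.2  0.3] toolx [0.504 0.864 0.   ] z [ 0.  0. -1.] gap -0.0001
t 12.05 gauge xyz mm [  1.  -32.8  67.8] F gauge [ 0.4 -0.1  0.1] toolx [0.504 0.864 0.   ] z [ 0. -0. -1.] gap 0.0001
t 12.35 gauge xyz mm [  0.9 -30.   67.8] F gauge [ 0.7 -5.7  1.2] toolx [ 0.504  0.863 -0.002] z [-0.001 -0.002 -1.   ] gap 0.0003
```

Click 2 is reached, with contact again at about -30.5. Now the third click, in finer steps.

```bash
w(){ python3 -c "
from h import *
where()"; }
python3 -m inch '[[0.2,0,0,0,0,0,0],[0.2,0,0,0,0,0,0],[0,0,0,0,0,0,0]]' >/dev/null; w
python3 -m inch '[[0.2,0,0,0,0,0,0],[0.1,0,0,0,0,0,0],[0,0,0,0,0,0,0]]'>/dev/null; w
python3 -m inch '[[0.1,0,0,0,0,0,0],[0,0,0,0,0,0,0],[0,0,0,0,0,0,0]]'>/dev/null; w
```

```text
t 12.65 gauge xyz mm [  0.9 -25.7  67.8] F gauge [-0.4 -3.9  2.4] toolx [ 0.505  0.863 -0.001] z [-0.001 -0.001 -1.   ] gap 0.0001
t 12.95 gauge xyz mm [  0.9 -21.5  67.8] F gauge [ 0.3 -0.7 -0. ] toolx [0.504 0.864 0.001] z [ 0.     0.001 -1.   ] gap 0.0001
t 13.25 gauge xyz mm [  1.  -20.6  67.8] F gauge [ 1.2 -0.1  0.3] toolx [0.504 0.864 0.001] z [ 0.     0.001 -1.   ] gap -0.0001
```

```bash
cat >> h.py <<'E'
def redface(n):
    p=vision.read_camera('scene');W=cloud(p);hsv=cv2.cvtColor(p['pixels'],cv2.COLOR_RGB2HSV)
    red=((hsv[...,0]<6)|(hsv[...,0]>174))&(hsv[...,1]>180)&(hsv[...,2]>60)&(np.hypot(W[...,0]-.55,W[...,1]+.01)<.12)&(W[...,2]>.05)
    print('face',(np.median(W[red],0)-O)@Y,'lever',(np.median(W[red],0)-O)@Y+.0418);overlay(p,n,(180,50,340,255),2.9)
E
python3 -c "
from h import *
redface('s5.png')"
```

```text
face 0.007607849415718493 lever 0.04940784941571849
```

View pics/s5.png

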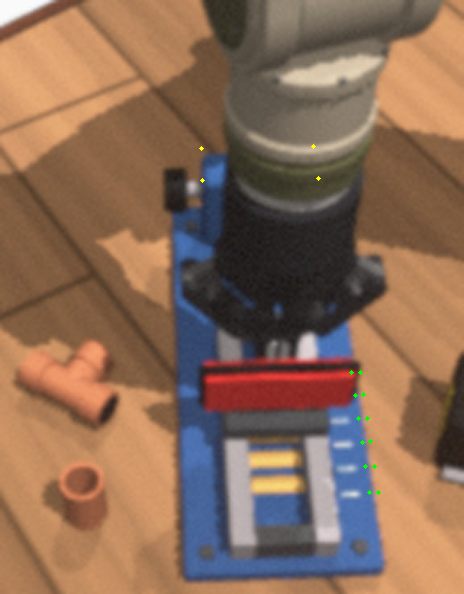

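The lever reads 0.0494, still on the crest between clicks 2 and 3. I'll push on in 1 mm steps.

```bash
python3 -m inch '[[0.1,0,0,0,0,0,0],[0,0,0,0,0,0,0],[0,0,0,0,0,0,0]]'>/dev/null
python3 -c "
from h import *
where();redface('s6.png')"
python3 -m inch '[[0.1,0,0,0,0,0,0],[0,0,0,0,0,0,0],[0,0,0,0,0,0,0]]'>/dev/null
python3 -c "
from h import *
where();redface('s7.png')"
```

```text
t 13.6 gauge xyz mm [  1.  -19.9  67.8] F gauge [ 0.   0.  -0.7] toolx [0.504 0.864 0.   ] z [ 0.  0. -1.] gap -0.0002
face 0.009331109818051577 lever 0.05113110981805157
t 13.95 gauge xyz mm [  0.9 -19.1  67.8] F gauge [-0.4 -0.1 -0.6] toolx [ 0.504  0.864 -0.   ] z [ 0. -0. -1.] gap -0.0
face 0.018166145639194022 lever 0.059966145639194016
```

Now it has snapped in, reading 0.0600. Back off and lift clear.

```bash
python3 -m inch '[[-1.5,0,0,0,0,0,0],[-1.0,0,0,0,0,0,0],[0,0,-4,0,0,0,0],[0,0,-4.5,0,0,0,0],[0,0,-4.5,0,0,0,0]]'
python3 -m inch '[[0,0,0,0,0,0,0],[0,0,0,0,0,0,0],[0,0,0,0,0,0,0]]'
python3 -c "
from h import *
where();redface('s8.png')
p=vision.read_camera('side');overlay(p,'d8.png',(175,155,315,325),3.5)"
```

```text
clock: 14.5
tcp_pos: [0.5229, -0.0519, 0.1989]
orientation: [-0.0, 0.868, 0.497, -0.001]
wrist_force: [1.1, -0.1, -0.0]
finger_gap: 0.0003
clock: 14.8
tcp_pos: [0.523, -0.0514, 0.1966]
orientation: [-0.001, 0.867, 0.498, -0.001]
wrist_force: [-0.0, -0.7, -0.2]
finger_gap: -0.0
t 14.8 gauge xyz mm [ 1.000e-01 -4.490e+01  1.966e+02] F gauge [ 0.4 -0.6 -0.2] toolx [ 0.505  0.863 -0.001] z [-0.002  0.    -1.   ] gap -0.0
face 0.01804230404705648 lever 0.059842304047056476
```

View pics/s8.png

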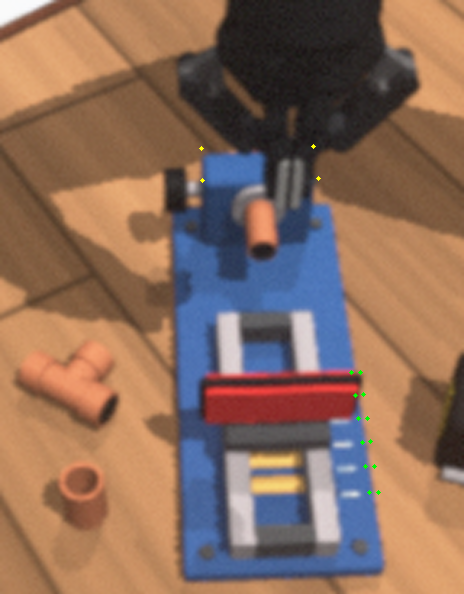

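View pics/d8.png

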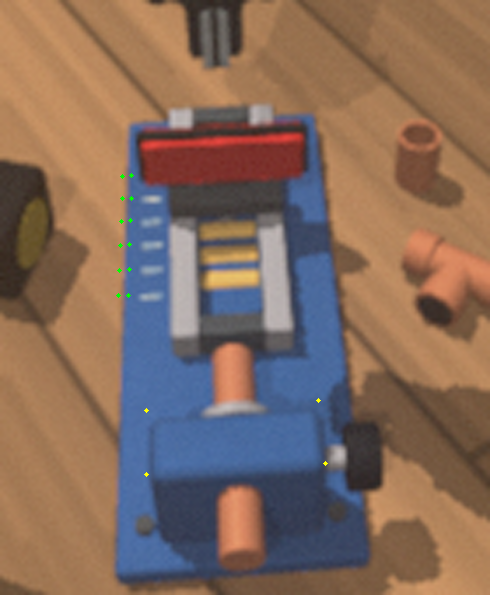

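The views show two comb bars beyond the carriage and three behind it, which fits the third click. The robot is well clear, and the fittings and the tape look unmoved.

```bash
python3 -c "
from workcell import workorder
print(workorder.hand_in())"
```

```text
the job is handed in; nothing more can be done
None
```

The lever is resting in the third click and the job is handed in. The hand-in gives no verdict, so this rests on my own checks.

- **Home:** with the fingers shut, I pushed the far face until the lever stopped dead, at 19 N with no further movement. The lever had started at the first click, about 20 mm out. The camera measured 19.5 mm of travel to home.
- **Counting out:** I pushed the home face in small steps and counted three clicks. Pushing towards the third click, the lever briefly sat between clicks (camera reading 49–51 mm), so I pushed 2 mm more and it snapped in.
- **Last checks:** after I backed off and lifted clear, the camera read the lever at 59.8 mm. Three comb bars showed behind the carriage and two ahead, which fits the third click. Wrist force was about 0 and the robot was touching nothing.
- **Bystanders:** the coupling, tee and tape looked unmoved in the pictures. I compared them by eye only and did not measure them again.
- **Disagreement:** the two cameras placed the gauge several millimetres apart along its length (about 3 mm by the scale lines, 7 mm by the bed outline). I worked from the hard stop and the contact points instead.

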